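Seat the keyed crank on the indexing stand and lock it with its taper plug

ROBOT

A 6-joint arm with a two-finger parallel gripper is mounted at the origin on a cart in front of the work surface, level with it; the furniture and walls round the work are solid. World frame = base frame: x ahead of the robot, y to its left, z up, the work surface at z = 0. Lengths are in m, angles in rad, forces in N, time in s.
With the tool pointing down it reaches from about 0.35 to 0.775 m from the base axis. Payload 7.3 kg.
Tool frame: the origin (TCP) lies at the centre of the arm's flange, where the gripper is bolted on; the fingertips stand 178 mm ahead of it and the grasp point (between the pads) lies 159 mm ahead of it; z points along the fingers, y is the line along which they close (so a half turn about z gives the same grasp; the last joint's range is limited). The gripper opens to 92 mm and grips with 3 to 60 N. Pads are 19 mm wide; open, the fingers measure 130 mm over their backs; the gripper's body (75 mm by 190 mm) begins 47 mm behind the grasp point.
Start: joints at [-1.447, 0.342, 1.524, -0, 1.275, -0.146], TCP at [0.14, -0.506, 0.405] pointing down, gripper open.
Joint ranges: [-2.53, 2.53], [-0.77, 2.02], [0.04, 2.7], [-1, 4.14], [0.28, 2.66], [-3.11, 3.11]. Speed limits (rad/s): [2.57, 2.57, 3.14, 3.14, 3.14, 3.14].

INTERFACE

Orientations are given as [roll, pitch, yaw] about the fixed x, y, z axes, in that order (R = Rz(yaw) Ry(pitch) Rx(roll)).
In Python, from cell import robot, read_camera gives the robot as it stands (robot), with the cameras as plain functions.
- The arm moves only by the shell command python3 drive.py 'ROWS' [OPENING] [FORCE]. ROWS is a JSON list of rows, 1 to 8 of them, each of 6 numbers: dx, dy, dz in m, then a rotation vector rx, ry, rz in rad; each row shifts and turns the commanded pose from where the row before left it, along the tool's axes as they then stand; what a row does not reach is not made up. A row lasts 1/12 s, in which the tool goes at most 0.0417 m and 0.125 rad, less where a joint would pass 70% of its speed; a pose out of reach is approached as far as the arm can. OPENING is the finger opening in m, set as the command begins (- or left out keeps the last). The fingers move at their own pace and stop on an object; FORCE is the grip in N (left out, the last holds). Time passes only in rows, so rows that do not move let the fingers close. It prints the time, the measured TCP pose, the force, the opening and the grip force at its end.
- robot.observe(): the state, without advancing time (a new reading comes with each control period).
- read_camera(name): name is "scene" or "side" or "wrist"; returns a dict with "image" (400x640x3 uint8, red, green, blue), "fx", "fy", "cx", "cy" (pixels), "k1" (the pictures are not rectified: a ray, as slopes to the right and down, at radius r is drawn at 1 + k1 r^2 times it, then the intrinsics apply), "pose" (4x4, takes a point from camera to world coordinates). Camera axes: x right, y down, z forward; pixel columns grow to the right and rows downward; lengths in m; the calibration is good to about 2 mm. A picture is of the moment at which its call begins. There is no depth.
- robot.hand_in(): hands the job in; it is judged then, once.
The state is a dict: "time": time; "qpos": joint angles; "qvel": joint speeds; "joint_efforts": joint torques, N m; "tool_pos": TCP position; "tool_rot": TCP orientation; "contact_force": force on the tool from outside, world axes, zero at the start; "torque": the same for the moment, N m; "opening": finger opening in m; "grip_force": force on a finger pad.
Only numpy, scipy, OpenCV 4.12 (cv2) and the standard library are available. Lean on these libraries where they do the work, as an engineer would, in place of code of your own. Each camera call takes 0.05 s, during which the arm holds its last target. There are 200 camera calls.

TASK

The crank of the shaft-indexing stand rides on top of its keys instead of sitting home. Push its handle round until the keys line up and the crank drops fully down onto the stand, then press the red tapered plug in the middle all the way down so that it holds the crank on. Leave the two glue bottles and the green tape roll where they stand.

Things in the scene. Friction and masses are not known exactly. Their poses are not given: they have to be found in the camera images.
- stand: Fixed blue indexing stand: base plate 193x110x12 mm (x -75 to +118 mm, y +-55 mm), round dark pedestal 72 mm across, 30 mm high, and an upright steel spindle 22 mm across, ending 64 mm above the bench. Origin: on the spindle axis at bench height, z up; +x points to the yellow line on the plate.
- seat (a point): Centre of the pedestal's top, 30 mm above the bench, where the hub must sit. Two brass keys, 12 mm wide, stand 12 mm above it: one 23 to 33 mm from the axis at the stand's +x, one close to the spindle at -x. The hub's 15 mm slots match them in one orientation only.
- index_line (a point): Middle of the yellow line on the base plate, 99 mm from the spindle axis along the stand's +x: the direction in which the knob arm points when the keys line up.
- crank: Loose balanced crank, 0.3 to 0.65 kg: square grey hub 64x64x34 mm on the spindle; 26 mm wide, 12 mm thick arm with black knob and yellow line on top, reaching 98 mm along its +x; counterweight arm reaching 90 mm along -x. Arms lie 19 to 31 mm above the hub's underside. Origin: on the axis at the hub's underside, z up. The plug keeps it from being lifted off.
- hub (a point): Middle of the hub, 17 mm above its underside. At the start the underside is 42 mm above the bench (on the keys) and the crank is 0.6 rad or more from its place; it turns either way with slight friction (about 1 N at the knob) and stays where left. With its +x along the stand's +x within about 0.05 rad it drops 12 mm by its weight, and then cannot turn.
- knob (a point): Point on the axis of the crank's black knob, 85 mm from the spindle axis, 60 mm above the hub's underside. The knob is 22 mm in diameter and stands from 33 to 85 mm above the hub's underside: room to push it from the side.
- plug_top (a point): Centre of the top of the red retaining plug, on the spindle axis: 93 mm above the bench at the start, 80 mm when fully pressed. Its cap is 28 mm across over a 34 mm flange.
- plug (a joint): Plug travel down in m: 0 standing proud, 0.013 fully home (hard stop, its flange then 1 mm above the seated hub). Friction alone holds it; it needs about 7 to 10 N straight down and stays where it is left. While the crank still rides high the hub blocks it after 2 mm.
- bottle_a: Bystander: white glue bottle with blue cap, 42 mm across, 115 mm tall, standing loose; origin at the centre of its base.
- bottle_b: Bystander: white glue bottle with orange cap, 42 mm across, 115 mm tall, standing loose; origin at the centre of its base.
- green_roll: Bystander: lime green tape roll lying flat, 96 mm across, 18 mm high, loose; origin at the centre of its underside.

How it is judged:
By the outcome, as a careful person would: the job done as asked, in the order asked, and still so for the second after the job is handed in, with the robot touching nothing.
It also fails if it takes over 61 s, if anything falls off the work surface, if the arm or the gripper's body presses on something with over 40 N, if the wrist force passes 120 N, or if a joint passes its speed limit or range.

## Working session

There is one attempt and no reset: what is moved stays moved. The work goes in short steps, Python scripts to look and compute and a shell command to move; the robot and the scene stay as the last step left them, time stands still between calls to the robot, and variables do not carry over. Pictures are saved under pics/ and viewed, at most 10 in all, crops included, and the job is handed in when it is done.

```bash
ls; mkdir -p pics; cat > h.py <<'E'
import numpy as np,cv2
from cell import robot, read_camera
def cam(n):
    c=read_camera(n); np.save('pics/%s.npy'%n,c,allow_pickle=True); return c
def load(n): return np.load('pics/%s.npy'%n,allow_pickle=True).item()
def K(c): return np.array([[c['fx'],0,c['cx']],[0,c['fy'],c['cy']],[0,0,1.]]),np.array([c['k1'],0,0,0,0.])
def ray(c,uv):
    k,d=K(c); p=cv2.undistortPoints(np.array([[uv]],float),k,d)[0,0]
    P=np.array(c['pose']); return P[:3,3],P[:3,:3]@np.array([p[0],p[1],1.])
def atz(c,uv,z):
    o,d=ray(c,uv); return o+d*(z-o[2])/d[2]
def tri(*cu):
    A=np.zeros((3,3));b=np.zeros(3)
    for c,uv in cu:
        o,d=ray(c,uv);d=d/np.linalg.norm(d);M=np.eye(3)-np.outer(d,d);A+=M;b+=M@o
    return np.linalg.solve(A,b)
def proj(c,p):
    P=np.linalg.inv(np.array(c['pose'])); k,d=K(c)
    q=P[:3,:3]@np.array(p)+P[:3,3]
    return cv2.projectPoints(q.reshape(1,1,3),np.zeros(3),np.zeros(3),k,d)[0].ravel()
E
python3 - <<'E'
from h import *
for n in ('scene','side','wrist'):
    c=cam(n); cv2.imwrite(f'pics/{n}0.png',c['image'][:,:,::-1]); print(n,np.round(c['pose'],3).tolist(),c['fx'],c['k1'])
print(robot.observe())
E
```

```text
cell.py
drive.py
pics
scene [[-0.748, -0.338, 0.571, 0.106], [-0.664, 0.381, -0.644, 0.706], [0.0, -0.86, -0.51, 0.508], [0.0, 0.0, 0.0, 1.0]] 400.22311156887855 -0.06117127050037561
side [[-0.985, -0.112, 0.131, 0.455], [-0.17, 0.54, -0.824, 0.961], [0.021, -0.834, -0.551, 0.642], [0.0, 0.0, 0.0, 1.0]] 494.11667878188496 -0.07343048253472093
wrist [[0.267, -0.932, -0.245, 0.205], [-0.964, -0.258, -0.066, -0.488], [-0.002, 0.254, -0.967, 0.384], [0.0, 0.0, 0.0, 1.0]] 295.13171709444356 -0.026139644419958037
{'time': 0.15, 'qpos': array([-1.44700282e+00,  3.42550832e-01,  1.52477016e+00, -1.55639639e-05,
        1.27540016e+00, -1.45958544e-01]), 'qvel': array([-1.43991895e-03, -2.54802367e-03, -9.11088424e-04,  7.86123238e-05,
       -9.89599945e-04, -5.95632592e-05]), 'joint_efforts': array([ 1.24456365e-03, -4.31470191e+01, -2.44353533e+01,  7.17691379e-02,
        5.37472672e-02, -9.15347141e-05]), 'tool_pos': array([ 0.13993715, -0.50590846,  0.40422023]), 'tool_rot': array([-3.14047399e+00, -1.49403062e-04,  2.69756509e-01]), 'contact_force': array([ 0.92112605, -0.5294437 , -0.28390906]), 'torque': array([ 0.02868818, -0.00030987,  0.03324642]), 'grip_force': 0.0, 'opening': 0.09174630786374866}
```

View pics/scene0.png

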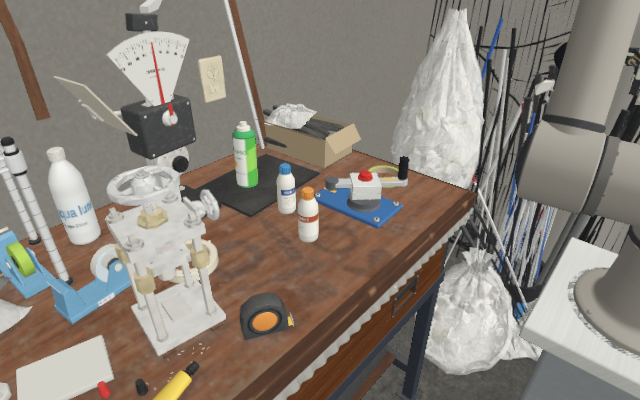

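View pics/side0.png

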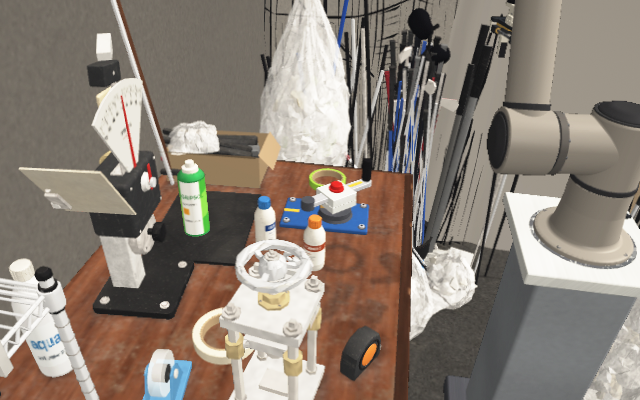

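The stand is at about (360,200) in scene and (325,210) in side, with the red plug at (366,177) and (336,187), the knob at (403,165) and (367,168). The bottles are in front of it and the green roll is behind. I'll enlarge this area.

```bash
python3 - <<'E'
from h import *
a=load('scene')['image'][145:245,265:425,::-1]; b=load('side')['image'][150:275,245:405,::-1]
f=lambda x,s:cv2.resize(x,None,fx=s,fy=s,interpolation=cv2.INTER_CUBIC)
cv2.imwrite('pics/z1.png',np.hstack([cv2.copyMakeBorder(f(a,2.5),0,62,0,0,cv2.BORDER_CONSTANT)[:312],f(b,2.5)[:312]]))
E
```

```text
(no output)
```

View pics/z1.png

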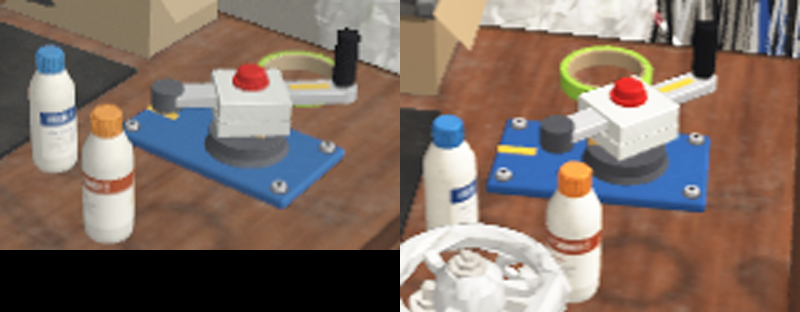

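View pics/wrist0.png

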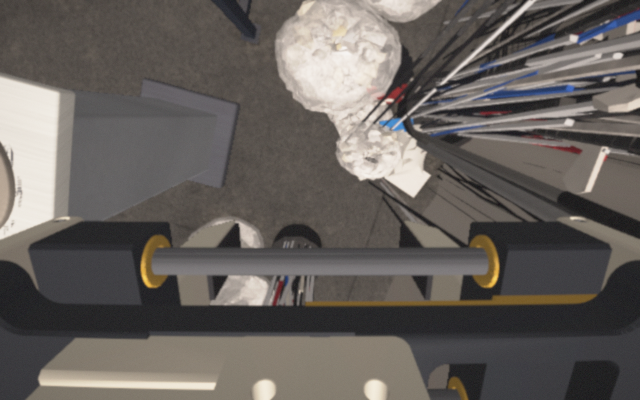

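Enlarged: in scene the plug top is at (365,172), the knob top at (404,158) and the index line at (330,190). In side they're at (336,183), (367,159) and (292,210). The wrist camera sees only the floor.

```bash
python3 - <<'E'
from h import *
s,d=load('scene'),load('side')
S=lambda u,v:(s,(265+u/2.5,145+v/2.5)); D=lambda u,v:(d,(245+(u-400)/2.5,150+v/2.5))
for n,a,b in [('plug',(251,69),(628,84)),('knobtop',(347,33),(705,22)),('knobbot',(344,84),(703,76)),('cwtop',(165,87),(557,123)),('line',(163,113),(517,151)),
 ('capA',(49,50),(448,122)),('capB',(106,110),(575,170)),('roll',(298,66),(606,70)),('boltN',(281,187),(692,191)),('boltE',(328,147),(698,139)),('boltW',(132,126),(519,122))]:
    p=tri(S(*a),D(*b)); print(n,p.round(3),(proj(s,p)-S(*a)[1]).round(1))
E
```

```text
plug [0.554 0.05  0.093] [ 0.1 -0.2]
knobtop [ 0.495 -0.01   0.127] [ 0.3 -0.9]
knobbot [ 0.492 -0.009  0.075] [-0.   0.1]
cwtop [0.605 0.106 0.08 ] [ 0.2 -0.8]
line [0.651 0.055 0.012] [ 0.1 -0.4]
capA [0.68  0.176 0.117] [ 0.1 -0.2]
capB [0.571 0.219 0.117] [-0.   0.1]
roll [ 0.591 -0.089  0.025] [-0.3  0.8]
boltN [0.489 0.087 0.014] [ 0.1 -0.3]
boltE [0.491 0.009 0.018] [ 0.1 -0.2]
boltW [0.635 0.111 0.055] [  2.1 -10. ]
```

The axis is at (0.554, 0.050), the stand's yaw is about 0.05, and the knob is at −2.35 rad. I'll turn it anticlockwise by about 137°, with the fingers caging the knob and the tool turning along with it. First the approach, staying high.

```bash
python3 drive.py '[[0.03,-0.0244,0,0,0,0],[0.03,-0.0244,0,0,0,0],[0.03,-0.0244,0,0,0,0],[0.03,-0.0244,0,0,0,0],[0.03,-0.0244,0,0,0,0],[0.03,-0.0244,0,0,0,0],[0.03,-0.0244,0,0,0,0],[0.03,-0.0244,0,0,0,0]]' 0.05
```

```text
time: 0.82
tool_pos: [0.3198, -0.2521, 0.4047]
tool_rot: [3.141, -0.0, 0.269]
contact_force: [2.2, -0.5, -0.8]
opening: 0.0502
grip_force: 0.0
```

```bash
python3 drive.py '[[0.03,-0.0244,0,0,0,0],[0.03,-0.0244,0,0,0,0],[0.03,-0.0244,0,0,0,0],[0.03,-0.0244,0,0,0,0],[0.03,-0.0244,0,0,0,0],[0.03,-0.0244,0,0,0,0]]'; python3 drive.py '[[0,0,0,0,0,-0.104],[0,0,0,0,0,-0.104],[0,0,0,0,0,-0.104],[0,0,0,0,0,-0.104],[0,0,0,0,0,-0.104],[0,0,0,0,0,0]]'
python3 - <<'E'
from h import *
c=cam('wrist'); cv2.imwrite('pics/w1.png',c['image'][:,:,::-1])
E
```

```text
time: 1.32
tool_pos: [0.4544, -0.0629, 0.4047]
tool_rot: [3.141, 0.0, 0.27]
contact_force: [0.2, -0.4, 0.1]
opening: 0.0497
grip_force: 0.0
time: 1.82
tool_pos: [0.4536, -0.0647, 0.4045]
tool_rot: [-3.141, 0.0, 0.794]
contact_force: [0.6, -0.3, 0.8]
opening: 0.05
grip_force: 0.0
```

View pics/w1.png

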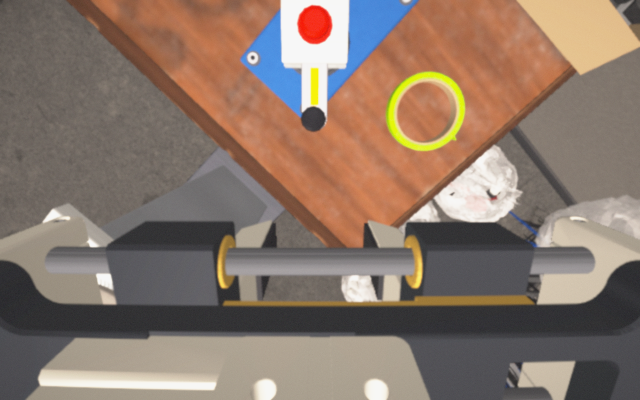

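The wrist view shows the knob top at (313,118), the plug cap at (314,22) and the roll at (426,111).

```bash
python3 - <<'E'
from h import *
c,s,d=load('wrist'),load('scene'),load('side')
print('knob',atz(c,(313,118),.127),'plug',atz(c,(314.5,22),.093),'roll',atz(c,(426,111),.018))
print(tri((c,(313,118)),(s,(403.8,158.2)),(d,(367,158.8))),tri((c,(314.5,22)),(s,(365.4,172.6)),(d,(336.2,183.6))))
o=robot.observe();y=o['tool_rot'][2]
k=atz(c,(313,118),.127)[:2]-o['tool_pos'][:2]
print('d tool',k@[np.cos(y),np.sin(y)],k@[np.sin(y),-np.cos(y)])
E
```

```text
knob [ 0.49544266 -0.01330949  0.127     ] plug [0.55450664 0.04530726 0.093     ] roll [ 0.59594597 -0.10127672  0.018     ]
[ 0.49560259 -0.01288352  0.12551212] [0.55499822 0.04630333 0.09051006]
d tool 0.06594960433130112 -0.006661284928829107
```

```bash
python3 drive.py '[[0.0335,-0.0035,0,0,0,0],[0.0335,-0.0035,0,0,0,0],[0,0,0.03,0,0,0],[0,0,0.03,0,0,0],[0,0,0.03,0,0,0],[0,0,0.03,0,0,0],[0,0,0.02,0,0,0],[0,0,0,0,0,0]]'; python3 drive.py '[[0,0,0,0,0,0],[0,0,0,0,0,0],[0,0,0,0,0,0]]' 0.03 5
python3 - <<'E'
from h import *
c=cam('side'); d=cam('wrist')
cv2.imwrite('pics/s2.png',np.hstack([cv2.resize(c['image'][120:280,240:440,::-1],(400,320)),cv2.resize(d['image'][:256,160:480,::-1],(400,320))]))
E
```

```text
time: 2.53
tool_pos: [0.4945, -0.0121, 0.2608]
tool_rot: [-3.135, 0.005, 0.786]
contact_force: [-0.1, 0.4, -1.4]
opening: 0.0502
grip_force: 0.0
time: 2.78
tool_pos: [0.4965, -0.0125, 0.2663]
tool_rot: [3.139, -0.002, 0.789]
contact_force: [-0.3, -0.2, 0.6]
opening: 0.0347
grip_force: 0.0
```

View pics/s2.png

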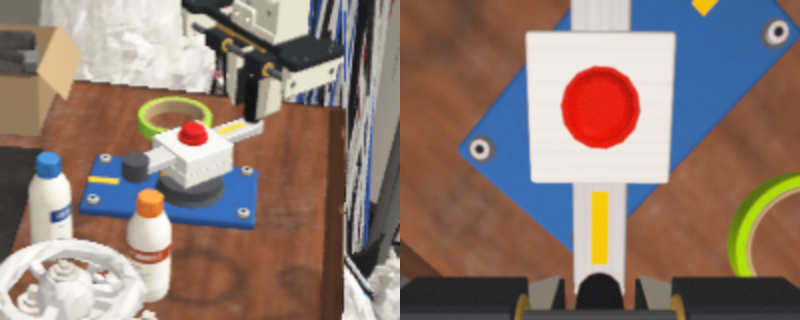

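The fingers straddle the knob. In the wrist view the plug is at (320,86), two plate bolts at (224,120) and (462,26), and the arm line points straight toward the tool.

```bash
python3 - <<'E'
from h import *
c=load('wrist')
p=atz(c,(320,86),.093);b1=atz(c,(224,120),.014);b2=atz(c,(462.4,25.6),.014);y1=atz(c,(320,142),.073);y2=atz(c,(319,208),.073);L=atz(c,(405,0),.012)
print(p,b1,b2,b2-b1,L); v=y1-y2;print('crank',np.arctan2(-v[1],-v[0]))
o=robot.observe(); t=o['tool_pos'][:2];print(np.linalg.norm(t-p[:2]),np.arctan2(*(t-p[:2])[::-1]))
E
```

```text
[0.55450359 0.04588103 0.093     ] [0.49057837 0.08538447 0.014     ] [0.66206316 0.00862775 0.014     ] [ 0.17148479 -0.07675671  0.        ] [0.64401753 0.05005992 0.012     ]
crank -2.3673369731052483
0.08236124805911657 -2.355342852412489
```

```bash
R='[0.0006,0.0098,0,0,0,-0.115]'; python3 drive.py '[[0.0006,0.0098,0,0,0,-0.115],[0.0006,0.0098,0,0,0,-0.115],[0.0006,0.0098,0,0,0,-0.115],[0.0006,0.0098,0,0,0,-0.115],[0.0006,0.0098,0,0,0,-0.115],[0.0006,0.0098,0,0,0,-0.115],[0.0006,0.0098,0,0,0,-0.115],[0.0006,0.0098,0,0,0,-0.115]]'; python3 - <<'E'
from h import *
o=robot.observe(); t=o['tool_pos'][:2]-[.5545,.046];print(np.linalg.norm(t),np.arctan2(t[1],t[0]),o['tool_rot'])
E
```

```text
time: 3.55
tool_pos: [0.5685, -0.0363, 0.2657]
tool_rot: [3.14, 0.001, 1.715]
contact_force: [-0.4, 0.8, -0.1]
opening: 0.0301
grip_force: 0.3
0.08349612372703008 -1.4027010918082463 [3.14043961e+00 7.21753866e-04 1.71477622e+00]
```

```bash
python3 drive.py '[[0.0008,0.0098,0,0,0,-0.115],[0.0008,0.0098,0,0,0,-0.115],[0.0006,0.0098,0,0,0,-0.115],[0.0006,0.0098,0,0,0,-0.115],[0.0006,0.0098,0,0,0,-0.115],[0.0006,0.0098,0,0,0,-0.115],[0.0006,0.0098,0,0,0,-0.115],[0.0006,0.0098,0,0,0,-0.115]]'; python3 drive.py '[[0.0004,0.006,0,0,0,-0.07],[0.0004,0.006,0,0,0,-0.07],[0.0003,0.005,0,0,0,-0.06],[0.0003,0.005,0,0,0,-0.06],[0,0,0,0,0,0]]'
python3 - <<'E'
from h import *
o=robot.observe(); t=o['tool_pos'][:2]-[.5545,.046];print(np.linalg.norm(t),np.arctan2(t[1],t[0]),o['tool_rot'])
c=cam('side'); d=cam('wrist')
cv2.imwrite('pics/s3.png',np.hstack([cv2.resize(c['image'][120:280,240:440,::-1],(400,320)),cv2.resize(d['image'][:256,160:480,::-1],(400,320))]))
E
```

```text
time: 4.22
tool_pos: [0.6308, 0.0075, 0.2657]
tool_rot: [3.141, 0.001, 2.635]
contact_force: [-1.3, -0.6, 0.7]
opening: 0.03
grip_force: 0.3
time: 4.63
tool_pos: [0.6382, 0.0288, 0.2657]
tool_rot: [3.141, 0.002, 2.892]
contact_force: [0.6, -0.3, 0.5]
opening: 0.03
grip_force: 0.0
0.08543303125846921 -0.202898184534199 [3.14118877e+00 1.55621076e-03 2.89231520e+00]
```

View pics/s3.png

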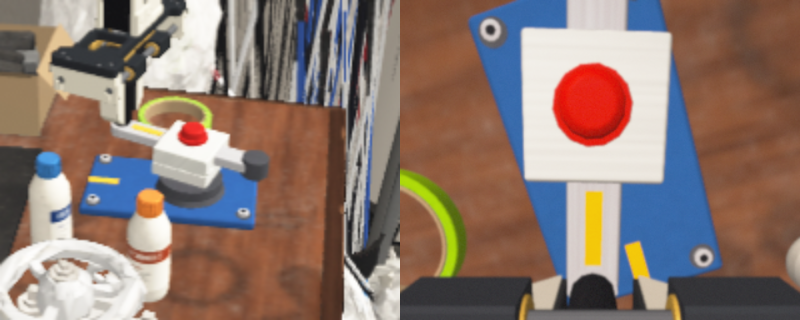

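The knob arm now lies just short of the index line, which is at about (635,260) in the crop. The plate's long edge runs from (660,5) to (719,262).

```bash
python3 - <<'E'
from h import *
c=load('wrist'); q=lambda u,v,z:atz(c,(160+(u-400)*.8,v*.8),z)[:2]
an=lambda v:np.arctan2(v[1],v[0])
print('edge',an(q(719,262,.012)-q(661,5,.012)),'line',an(q(638,260,.012)-q(593,103,.093)),'bolts',an(q(703,258,.014)-q(489,30,.014)))
print('crank',an(q(594,264,.073)-q(595,192,.073)),an(q(595,228,.073)-q(593,103,.093)),q(593,103,.093))
E
```

```text
edge 0.03378321924418738 line 0.05098070511532515 bolts 0.5153778111051106
crank -0.26931381728146386 -0.2450555531541975 [0.55568055 0.0470505 ]
```

```bash
python3 drive.py '[[0.0001,0.004,0,0,0,-0.047],[0.0001,0.004,0,0,0,-0.047],[0.0001,0.003,0,0,0,-0.035],[0.0001,0.002,0,0,0,-0.024],[0.0001,0.002,0,0,0,-0.024],[0,0.002,0,0,0,-0.024],[0,0.002,0,0,0,-0.024],[0,0,0,0,0,0]]'; python3 drive.py '[[0,0.0015,0,0,0,-0.018],[0,0.0015,0,0,0,-0.018],[0,0.0015,0,0,0,-0.018],[0,0,0,0,0,0]]';python3 drive.py '[[0,0.0015,0,0,0,-0.01],[0,0.0015,0,0,0,-0.01],[0,0,0,0,0,0]]'
python3 - <<'E'
from h import *
d=cam('wrist');c=d;a=cam('side')
cv2.imwrite('pics/s4.png',np.hstack([cv2.resize(a['image'][120:280,240:440,::-1],(400,320)),cv2.resize(d['image'][:256,160:480,::-1],(400,320))]))
E
```

```text
time: 5.4
tool_pos: [0.6404, 0.0472, 0.2647]
tool_rot: [3.141, 0.0, 3.116]
contact_force: [-0.4, -0.4, -0.1]
opening: 0.03
grip_force: 0.0
time: 5.73
tool_pos: [0.6405, 0.0517, 0.2647]
tool_rot: [3.142, -0.0, -3.113]
contact_force: [0.6, -0.7, -0.9]
opening: 0.0295
grip_force: 0.0
time: 5.98
tool_pos: [0.6404, 0.0546, 0.2647]
tool_rot: [-3.141, 0.0, -3.093]
contact_force: [0.4, 0.7, -0.7]
opening: 0.0301
grip_force: 0.0
```

View pics/s4.png

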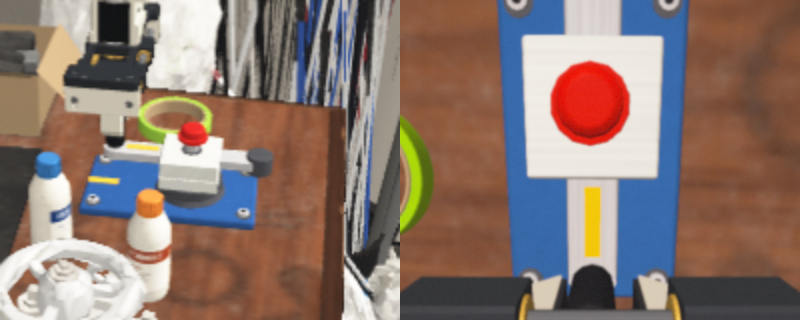

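The crank has dropped: the plug stem now shows above the hub in the side view, the hub looks smaller from above, and the arm lines up with the plate. Next I'll lift, close the gripper and move over the plug.

```bash
python3 drive.py '[[0,-0.002,0,0,0,0],[0,0,-0.03,0,0,0],[0,0,-0.03,0,0,0],[0,0,0,0,0,0]]'; python3 drive.py '[[0.0286,-0.0005,0,0,0,0],[0.0286,-0.0005,0,0,0,0],[0.0286,-0.0005,0,0,0,0],[0,0,0,0,0,0],[0,0,0,0,0,0],[0,0,0,0,0,0]]' 0 20
```

```text
time: 6.42
tool_pos: [0.6417, 0.0521, 0.331]
tool_rot: [-3.141, 0.01, -3.095]
contact_force: [2.0, 0.7, 1.5]
opening: 0.0302
grip_force: 0.0
time: 6.92
tool_pos: [0.5556, 0.0466, 0.3253]
tool_rot: [-3.141, 0.002, -3.095]
contact_force: [0.3, -0.4, -0.4]
opening: 0.0005
grip_force: 0.0
```

Down to just above contact (TCP 0.275), then slowly.

```bash
python3 drive.py '[[0,0,0.025,0,0,0],[0,0,0.023,0,0,0],[0,0,0,0,0,0]]'; python3 drive.py '[[0,0,0.003,0,0,0],[0,0,0.003,0,0,0],[0,0,0.003,0,0,0],[0,0,0.003,0,0,0],[0,0,0,0,0,0]]'
```

```text
time: 7.17
tool_pos: [0.5547, 0.0468, 0.2728]
tool_rot: [3.141, -0.006, -3.095]
contact_force: [-0.7, 0.4, -0.5]
opening: 0.0007
grip_force: 0.0
time: 7.58
tool_pos: [0.5556, 0.0468, 0.2661]
tool_rot: [-3.141, 0.003, -3.094]
contact_force: [0.6, -0.0, 0.9]
opening: 0.0004
grip_force: 0.3
```

```bash
python3 drive.py '[[0,0,0.002,0,0,0],[0,0,0.002,0,0,0],[0,0,0.002,0,0,0],[0,0,0,0,0,0]]'; python3 drive.py '[[0,0,0.0015,0,0,0],[0,0,0.0015,0,0,0],[0,0,0,0,0,0]]'
```

```text
time: 7.92
tool_pos: [0.5556, 0.0468, 0.2601]
tool_rot: [-3.141, 0.004, -3.094]
contact_force: [1.4, 0.2, 3.2]
opening: 0.0004
grip_force: 1.6
time: 8.17
tool_pos: [0.5556, 0.0468, 0.2581]
tool_rot: [-3.141, 0.004, -3.094]
contact_force: [-2.8, 0.4, 11.9]
opening: 0.0006
grip_force: 6.2
```

```bash
python3 drive.py '[[0,0,0.001,0,0,0],[0,0,0.001,0,0,0],[0,0,0,0,0,0]]'; 
```

```text
time: 8.42
tool_pos: [0.5555, 0.0468, 0.258]
tool_rot: [-3.141, 0.005, -3.094]
contact_force: [-7.4, -0.7, 26.3]
opening: 0.0004
grip_force: 13.1
```

That's a hard stop: 26 N with no further motion. Retracting to look.

```bash
python3 drive.py '[[0,0,-0.01,0,0,0],[0,0,-0.03,0,0,0],[0,0,-0.04,0,0,0],[-0.03,0,-0.02,0,0,0],[-0.04,0,0,0,0,0],[-0.04,0,0,0,0,0],[-0.03,0,0,0,0,0],[0,0,0,0,0,0]]'
python3 - <<'E'
from h import *
d=cam('scene');a=cam('side')
f=lambda x:cv2.resize(x[:,:,::-1],None,fx=2.5,fy=2.5,interpolation=cv2.INTER_CUBIC)
cv2.imwrite('pics/s5.png',np.hstack([f(d['image'][145:265,265:425]),f(a['image'][150:270,245:405])]))
E
```

```text
time: 9.08
tool_pos: [0.6985, 0.0533, 0.3523]
tool_rot: [-3.141, 0.002, -3.095]
contact_force: [-0.7, -0.6, -0.9]
opening: 0.0004
grip_force: 0.0
```

View pics/s5.png

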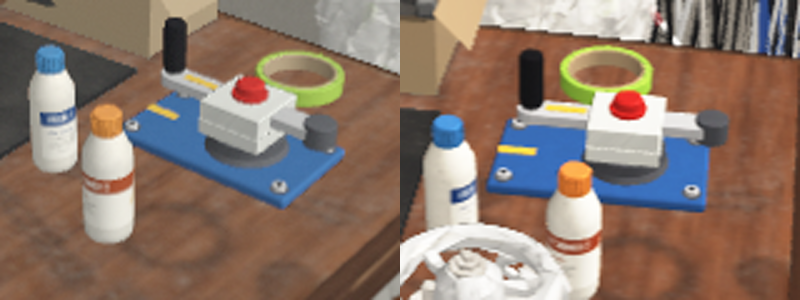

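The crank is down and aligned with the index line, and the plug cap sits on the hub at (250,82) and (628,97). The bottles and roll are where they were, and the arm is clear.

```bash
python3 - <<'E'
from h import *
s,d=load('scene'),load('side')
print(tri((s,(265+250.5/2.5,145+82/2.5)),(d,(245+228/2.5,150+97/2.5))))
print(robot.hand_in())
E
```

```text
[0.55306308 0.05044212 0.07990827]
the job is handed in; nothing more can be done
None
```

The crank dropped fully onto its keys, the plug is pressed to its hard stop (its top measures 80 mm above the bench), the bottles and tape roll were left in place, and the job was handed in at about 9 s.

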